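Feed the blue capacitor from the parts crate into the guide lane

ROBOT

A 7-joint arm with a two-finger parallel gripper is mounted at the origin on the work surface. World frame = base frame: x ahead of the robot, y to its left, z up, the work surface at z = 0. Lengths are in m, angles in rad, forces in N, time in s.
With the tool pointing down it reaches from about 0.425 to 0.875 m from the base axis. Payload 4.7 kg.
Tool frame: the origin (TCP) lies between the finger pads; the fingertips stand 11 mm ahead of it and the grasp point (between the pads) lies 8 mm behind it; z points along the fingers, y is the line along which they close (so a half turn about z gives the same grasp; the last joint's range is limited). The gripper opens to 87 mm and grips with 3 to 60 N. Pads are 19 mm wide; open, the fingers measure 117 mm over their backs; the gripper's body (75 mm by 190 mm) begins 51 mm behind the grasp point.
Start: joints at [-1.307, 0.321, -0.07, 1.45, 0.023, 1.371, -0.057], TCP at [0.161, 0.63, 0.206] pointing down, gripper open.
Joint ranges: [-2.86, 2.86], [-0.3, 2.09], [-1.38, 1.24], [0.06, 2.45], [-1.56, 4.7], [0.09, 2.05], [-2.69, 2.69]. Speed limits (rad/s): [2.57, 2.57, 3.14, 3.14, 3.14, 3.14, 3.14].

INTERFACE

Orientations are given as a rotation vector (axis times angle).
In Python, from bench import ctrl gives the robot as it stands. The module is installed in compiled form; this text tells all that it offers.
- The arm moves only by the shell command python3 -m inch 'ROWS' [FORCE]. ROWS is JSON, a list of rows, each an object with "slide": the shift along the tool's x, y, z scaled (see below), a list of three; "angular": the turn, a rotation vector about the tool's x, y, z scaled (see below), a list of three; "claw": the opening, from -1 (shut) to 1 (fully open). In form: [{"slide": [tx, ty, tz], "angular": [rx, ry, rz], "claw": claw}, ...]. A call has 1 to 10 rows; each row is the pose to reach, as a shift and turn from the pose commanded when the call began, along the tool's axes at that moment; what a row does not reach only later rows make up. The controller multiplies each number of a shift by 0.25 m and each number of a turn by 30 degrees. A row lasts 1/10 s, in which the tool goes at most 50 mm and 8.59 degrees, less where a joint would pass 70% of its speed; a pose out of reach is approached as far as the arm can. A call with a number of a shift or a turn outside -1 to 1 is refused whole. A call with a gripper value outside its range is refused whole. The fingers move at their own pace and stop on an object; FORCE is the grip in N (left out, the last holds). Time passes only in rows, so rows that repeat a pose let the fingers close. It gives the time, the measured TCP pose, the force, the opening and the grip force at its end, in the units of the state.
- ctrl.get_state(): the state, without advancing time (a new reading comes with each control period).
- ctrl.get_image(name): name is "side" or "top" or "wrist"; returns a dict with "color" (420x560x3 uint8, red, green, blue), "depth" (420x560 float32, m along the optical axis (not along the pixel's ray), 0 where there is no reading), "camera_matrix" (3x3 intrinsics, pixels), "extrinsics" (4x4, takes a point from camera to world coordinates); the wrist camera has in their place "tool_from_camera" (4x4, takes a point from camera to tool coordinates, whose origin is the TCP and whose axes are the flange's). Camera axes: x right, y up, looking along -z (the intrinsics and any distortion apply to the point x, -y, -z); pixel columns grow to the right and rows downward; lengths in m; the calibration is good to about 2 mm. A picture is of the moment at which its call begins: read the wrist's pose just before it.
- ctrl.close_job(): hands the job in; it is judged then, once.
Trained networks look in the newest picture that a camera, given by its name, has taken for a name from the list of things; names that differ only in an ending like _2 or _b are one class to them, and where a whole thing is asked for, a point or a joint stands for the part that bears it (a point fixed in the world has none). Each returns a list of dicts, best first, with "confidence" (0 to 1); they miss things now and then, are a little off and sometimes report something else, mostly with a low value. They report only what shows in the picture. A call takes as long as a camera call. They do not tell look-alikes from the thing itself.
- ctrl.find_in(query, camera): "bbox" ([centre column, centre row, width, height] in pixels, round what is visible of it).
- ctrl.outline_of(query, camera): "mask" (420x560 bool, what is visible of it) and "bbox" ([centre column, centre row, width, height] in pixels, round what is visible of it).
The state is a dict: "time": time; "joint_positions": joint angles; "qd": joint speeds; "joint_torque": joint torques, N m; "position": TCP position; "tool_rot": TCP orientation; "ft_force": force on the tool from outside, world axes, zero at the start; "torque": the same for the moment, N m; "grip_width": opening from 0.0 (shut) to 1.0 (fully open); "grip_force": force on a finger pad.
Only numpy, scipy, OpenCV 4.12 (cv2) and the standard library are available. Lean on these libraries where they do the work, as an engineer would, in place of code of your own. Each camera call takes 0.05 s, during which the arm holds its last target. There are 200 camera calls.

TASK

Pick the blue capacitor out of the tilted crate of mixed parts, stand it upright in the open mouth of the feed lane and let go of it. Then push it in between the rails, under the top guides, until it and the blue capacitor already waiting there are closed up in single file, both upright, against the red end stop. Leave the other parts in the crate and the bottle and screwdriver where they are.

Things in the scene. Friction and masses are not known exactly. Their poses are not given: they have to be found in the camera images.
- target: the capacitor to be fed: a solid upright can, blue sleeve with a silver top face, diameter 50 mm, height 95 mm, about 0.2 kg; the only blue one in the crate. Origin at the centre of its underside, z along its axis to the silver top. At the start its axis leans 30 degrees from vertical, with its top towards crate -x (roughly to the robot's right).
- waiting: an identical blue capacitor already standing upright in the feed lane between the rails, loose, 5 to 40 mm short of the end stop. Origin at the centre of its underside, z up.
- crate: fixed black open crate, inner 290 x 125 mm, floor pitched 30 degrees; its low open side faces crate -x, roughly the robot's right (world -y). z vertical, y along its width, x level towards its high back; origin on the table. Up the slope is (cos30, 0, sin30), square to the floor is w = (-sin30, 0, cos30); walls stand 55 mm along w.
- crate_row (a point): on the crate's floor at its low inner edge, mid-width (crate x -0.060, z 0.022). One blue and two dark grey capacitors stand along w in a row against the low wall, at crate y about -0.088, 0, +0.088 in any order, an orange relay (36 mm along w) in each gap; behind them, past a 30 mm rib, two heat sinks 30 mm tall.
- grey_a: dark grey capacitor in the crate, same size, to be left there. Origin at the centre of its underside, z along its axis.
- grey_b: second dark grey capacitor in the crate, as grey_a.
- relay_a: orange relay block in the crate, 50 x 26 x 36 mm, between two capacitors; to be left. Origin at the centre of its underside.
- relay_b: second orange relay block, as relay_a.
- sink_a: aluminium finned heat sink in the crate, 45 x 100 x 30 mm, behind the capacitors; to be left. Origin at the centre of its underside.
- sink_b: second heat sink, 45 x 90 x 30 mm, as sink_a.
- lane: fixed feed lane; x is the feeding direction (roughly to the robot's left, world +y), y across, z up; origin on the table, on the centre line below the front ends of the top guides. White floor: top at z 0.006, 90 mm wide, from x -0.140 to 0.120. Steel side rails: top at z 0.036, 54 mm apart inside from x -0.030 to 0.110, flared open to about 80 mm at x -0.062.
- lane_guides (a point): point midway between the front ends of the two top guides (lane x 0, z 0.120): round bars 8 mm thick running along lane x at y +-0.012, underside z 0.116, from here to x 0.115, on posts at x 0.035 and 0.090, y +-0.040, with crossbars up to z 0.130. They keep the gripper from coming straight down over the lane.
- lane_stop (a point): middle of the foot of the red end stop's face (lane x 0.100, z 0.006); the stop is 61 mm high. With both capacitors home the waiting one's centre is at lane x 0.075 and the fed one's at x 0.025, its near side level with the guides' front ends.
- lane_mouth (a point): centre of the open mouth of the lane, on the top of its floor (lane x = -0.090, y = 0, z = 0.006); nothing overhead. A capacitor is stood here before it is pushed in.
- bottle: white bottle with blue cap, diameter 52 mm, 130 mm tall, standing beside the lane; bystander. Origin at the centre of its underside.
- driver: screwdriver with yellow handle, 170 mm long, lying beside the lane; bystander. Origin on its underside near mid-length, x along it towards the tip.
Mind the look-alikes: they are no part of the job. Leave any green or pink look-alike of the target alone.

How it is judged:
On the way:
1. the blue capacitor stands upright in the lane's open mouth (underside within 40 mm of the mouth point along the lane and 18 mm across), let go (x of target in the frame of lane between -0.13 and -0.05 m and y of target in the frame of lane between -0.018 and 0.018 m and z of target in the frame of lane below 0.012 m and angle between target's own z axis and vertical below 0.1 rad and contact force between the fingers and target below 0.2 N and linear speed of target below 0.02 m/s), for 0.2 s.
At the end, for the whole second after the job is handed in: both blue capacitors stand upright (within 3.4 degrees) on the lane floor between the rails (within 6 mm of its centre line), at rest: the waiting one within 4 mm of touching the end stop, the fed one within 4 mm of touching the waiting one and within 6 mm of its home place (x of waiting in the frame of lane between 0.071 and 0.08 m and x of target in the frame of lane between 0.019 and 0.03 m and distance between target and waiting below 0.054 m and y of target in the frame of lane between -0.006 and 0.006 m and y of waiting in the frame of lane between -0.006 and 0.006 m and z of each of target, waiting in the frame of lane below 0.01 m and angle between each of target, waiting's own z axis and vertical below 0.06 rad and linear speed of each of target, waiting below 0.01 m/s).
It fails at once if another part of the crate is taken out or shifted by more than 60 mm (distance of any of grey_a, grey_b, relay_a, relay_b, sink_a, sink_b from where it was at the start of the episode above 0.06 m).
It fails at once if the bottle or the screwdriver is shifted by more than 30 mm, or the bottle tipped (distance of any of bottle, driver from where it was at the start of the episode above 0.03 m or angle between bottle's own z axis and vertical above 0.4 rad).
It also fails if it takes over 53 s, if anything falls off the work surface, if the arm or the gripper's body presses on something with over 40 N, if the wrist force passes 120 N, or if a joint passes its speed limit or range.

## Working session

There is one attempt and no reset: what is moved stays moved. The work goes in short steps, Python scripts to look and compute and a shell command to move; the robot and the scene stay as the last step left them, time stands still between calls to the robot, and variables do not carry over. Pictures are saved under pics/ and viewed, at most 10 in all, crops included, and the job is handed in when it is done.

```bash
mkdir -p pics
cat > h.py <<'E'
import numpy as np, cv2
from bench import ctrl
from scipy.spatial.transform import Rotation as R
def cloud(im, T=None):
    d=im["depth"]; K=im["camera_matrix"]; v,u=np.mgrid[0:420,0:560]
    X=(u-K[0,2])/K[0,0]*d; Y=(v-K[1,2])/K[1,1]*d
    P=np.stack([X,-Y,-d],-1); T=im["extrinsics"] if T is None else T
    return P@T[:3,:3].T+T[:3,3]
E
python3 - <<'E'
from h import *
print(ctrl.get_state())
ims={c:ctrl.get_image(c) for c in("side","top")}
cv2.imwrite("pics/a.png",np.hstack([cv2.resize(ims[c]["color"],(400,300)) for c in ims])[:,:,::-1])
cv2.imwrite("pics/top.png",ims["top"]["color"][:,:,::-1])
cv2.imwrite("pics/side.png",ims["side"]["color"][:,:,::-1])
for c in ims:
    np.savez(c+".npz",P=cloud(ims[c]),C=ims[c]["color"]); print(c,ims[c]["extrinsics"].round(3).tolist(),ims[c]["camera_matrix"].round(1).tolist())
    P=cloud(ims[c])
    for q in["target","crate","lane","bottle","driver","lane_mouth","lane_stop","lane_guides","crate_row","waiting"]:
        for r in ctrl.find_in(q,c)[:3]:
            b=r["bbox"];u,v=int(b[0]),int(b[1]); print(c,q,round(r["confidence"],2),np.round(b),P[v,u].round(3))
E
```

```text
{'time': 0.0, 'joint_positions': array([-1.30689995,  0.32182371, -0.07010939,  1.4516545 ,  0.02260179,
        1.37078975, -0.05692795]), 'qd': array([-1.00622848e-03, -1.45401124e-03,  1.82124541e-03,  4.07601374e-04,
        5.64715523e-04, -5.99079733e-05,  3.76641909e-05]), 'joint_torque': array([ 5.95239356e-06, -4.91291428e+01, -4.04381733e-01, -3.12527275e+01,
       -6.40174979e-02,  4.36315709e-02,  1.88420381e-04]), 'position': array([0.16057768, 0.62926026, 0.20477156]), 'tool_rot': array([-3.91301293e-01, -3.11698102e+00,  2.95649583e-03]), 'ft_force': array([-0.76650942, -0.35128368,  0.58876196]), 'torque': array([0.03836811, 0.02183024, 0.00806148]), 'grip_force': 0.0, 'grip_width': 1.0005887317268427}
side [[0.919, 0.281, -0.278, 0.17], [-0.395, 0.657, -0.642, -0.66], [0.002, 0.7, 0.714, 0.861], [0.0, 0.0, 0.0, 1.0]] [[491.8, 0.0, 271.1], [0.0, 491.8, 203.3], [0.0, 0.0, 1.0]]
side target 0.85 [233. 140.  34.  19.] [0.491 0.339 0.04 ]
side target 0.85 [155. 181.  47.  28.] [0.256 0.254 0.045]
side target 0.83 [346. 214.  26.  45.] [ 0.628 -0.025  0.046]
side crate 0.
[... 1006 characters left out ...]
5.  34.] [ 0.633 -0.012  0.048]
top target 0.87 [238. 176.  40.  35.] [0.528 0.12  0.127]
top target 0.82 [172. 304.  46.  40.] [0.266 0.276 0.048]
top crate 0.58 [218. 180.  85. 148.] [0.528 0.169 0.077]
top lane 0.93 [390. 173. 116.  52.] [ 0.526 -0.184  0.126]
top lane 0.58 [359. 115.  29.  34.] [ 0.657 -0.134  0.094]
top bottle 0.96 [357. 115.  29.  30.] [ 0.656 -0.128  0.092]
top driver 0.79 [379. 223.  67.  20.] [ 0.432 -0.18   0.019]
top lane_mouth 0.86 [389. 174. 114.  45.] [ 0.522 -0.183  0.123]
top lane_stop 0.7 [390. 171. 117.  54.] [ 0.529 -0.185  0.121]
top lane_guides 0.97 [392. 172. 118.  56.] [ 0.529 -0.187  0.122]
top waiting 0.94 [373. 176.  31.  22.] [ 0.523 -0.154  0.099]
```

View pics/top.png

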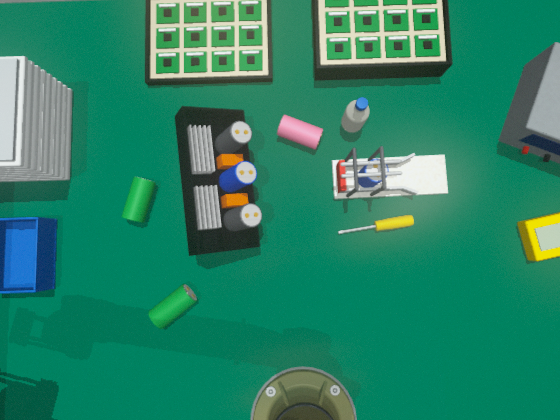

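View pics/side.png

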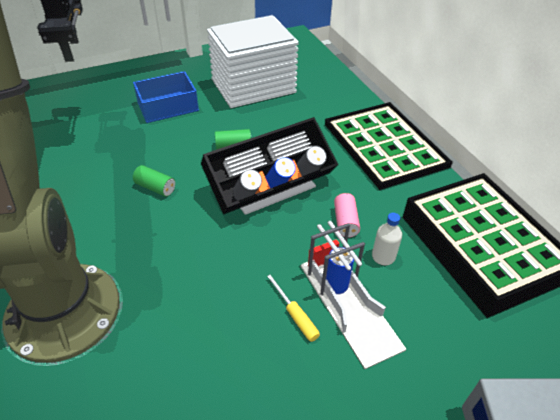

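The top view shows the blue target in the middle of the crate row at (238,176), with greys at (236,135) and (246,215). The lane spans (333–447, 172) with its mouth to the right, and the waiting can is at (373,174). The green and pink cylinders are look-alikes.

```bash
cat > m.py <<'E'
from h import *
for c in("top","side"):
    D=np.load(c+".npz");P=D["P"];C=D["C"].astype(int)
    x,y,z=P[...,0],P[...,1],P[...,2]
    # lane floor: white, low
    m=(C.min(-1)>170)&(z<0.015)&(z>-0.005)&(abs(x-.53)<.09)&(y<-.08)&(y>-.4)
    n,l,s,_=cv2.connectedComponentsWithStats(m.astype(np.uint8)); k=1+np.argmax(s[1:,4]); m=l==k
    pts=P[m]; print(c,"floor",m.sum(),"z",np.median(pts[:,2]))
    r=cv2.minAreaRect(pts[:,:2].astype(np.float32)); print(r, cv2.boxPoints(r).round(3).tolist())
    red=(C[...,0]>150)&(C[...,1]<70)&(C[...,2]<70)&(abs(x-.53)<.1)&(y<-.05)&(y>-.3)
    q=P[red]; print("red",len(q),q.mean(0).round(4),q.min(0).round(3),q.max(0).round(3))
    blue=(C[...,2]>100)&(C[...,0]<90)&(C[...,1]<110)&(C[...,2]>C[...,1]+50)&(z>0.0)
    for nm,b in(("tgt",(abs(x-.53)<.08)&(y>.05)&(y<.25)),("wait",(abs(x-.52)<.08)&(y<-.08)&(y>-.26))):
        q=P[blue&b]; print(nm,len(q),q.mean(0).round(4),q.min(0).round(3),q.max(0).round(3))
    # caps: top faces - plane of bright pixels in crate area, per cap
    g=(C.min(-1)>120)&(abs(x-.53)<.16)&(y>.06)&(y<.22)&(z>.09)
    n,l,s,_=cv2.connectedComponentsWithStats(g.astype(np.uint8))
    for k in range(1,n):
        if s[k,4]<60: continue
        q=P[l==k]; q0=q.mean(0); U,S,V=np.linalg.svd(q-q0); nn=V[2]*np.sign(V[2,2])
        print("face",s[k,4],q0.round(4),((q.max(0)+q.min(0))/2).round(4),"n",nn.round(3),"rms",(S[2]/len(q)**.5).round(4), "uv",s[k,:4])
    # crate black outline
    bk=(C.max(-1)<45)&(x>.35)&(x<.72)&(y>.05)&(y<.32)&(z>.03)
    r=cv2.minAreaRect(P[bk][:,:2].astype(np.float32)); print("crate",r)
E
python3 m.py
python3 - <<'E'
import cv2
a=cv2.imread("pics/top.png")[90:260,170:460]; cv2.imwrite("pics/tc.png",cv2.resize(a,None,fx=2.7,fy=2.7,interpolation=2))
E
```

```text
top floor 1803 z 0.004796787774800082
((0.5391473770141602, -0.2751315236091614), (0.09001284837722778, 0.13944953680038452), 0.9250023365020752) [[0.49300000071525574, -0.20600000023841858], [0.4950000047683716, -0.34599998593330383], [0.5849999785423279, -0.3440000116825104], [0.5830000042915344, -0.20499999821186066]]
red 26 [ 0.5188 -0.0958  0.0556] [ 0.502 -0.101  0.047] [ 0.555 -0.093  0.062]
tgt 419 [0.5252 0.1405 0.0881] [0.507 0.085 0.041] [0.559 0.173 0.127]
wait 22 [ 0.5231 -0.15    0.0963] [ 0.511 -0.167  0.089] [ 0.544 -0.139  0.101]
face 333 [0.6199 0.1141 0.117 ] [0.6204 0.1145 0.1156] n [ 0.051 -0.502  0.863] rms 0.0012 uv [230 121  22  22]
face 123 [0.594  0.2097 0.0954] [0.5949 0.2097 0.0952] n [-0.079  0.78   0.62 ] rms 0.001 uv [194 125   7  47]
face 70 [0.5955 0.1997 0.0918] [0.5959 0.1998 0.0925] n [-0.106  0.993  0.052] rms 0.001 uv [199 125   7  46]
face 79 [0.5761 0.2167 0.1008] [0.5824 0.2161 0.0993] n [-0.07   0.809  0.584] rms 0.001 uv [191 135   5  37]
face 318 [0.5358 0.1056 0.1168] [0.536  0.1058 0.1164] n [ 0.052 -0.496  0.867] rms 0.0012 uv [236 162  
[... 1090 characters left out ...]
rms 0.0028 uv [270 134  37  15]
face 278 [0.6191 0.1128 0.116 ] [0.6195 0.113  0.1151] n [ 0.069 -0.488  0.87 ] rms 0.0019 uv [307 146  19  19]
face 66 [0.467  0.2036 0.1006] [0.4684 0.2036 0.0977] n [-0.085  0.882  0.464] rms 0.0011 uv [226 148  34  13]
face 62 [0.4677 0.1947 0.0954] [0.4686 0.1951 0.0951] n [-0.08   0.794  0.603] rms 0.0012 uv [227 151  34  14]
face 300 [0.5357 0.1044 0.1161] [0.5364 0.1059 0.1161] n [ 0.073 -0.487  0.871] rms 0.0018 uv [275 157  21  20]
face 335 [0.4476 0.0955 0.1161] [0.448  0.0957 0.116 ] n [ 0.061 -0.495  0.867] rms 0.0019 uv [240 170  22  20]
crate ((0.525668740272522, 0.16543865203857422), (0.3009668290615082, 0.15341290831565857), 5.497355937957764)
```

View pics/tc.png

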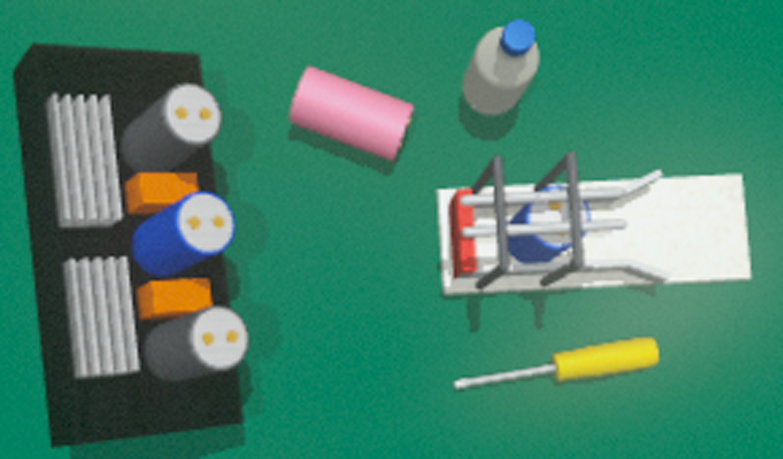

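The crop confirms the target is the middle can in the row. It also shows the lane guides and posts, with the mouth clear. Next I'll fit the lane axis and write a planning helper.

```bash
cat >> h.py <<'E'
def plan(pos, Rt):
    s=ctrl.get_state(); R0=R.from_rotvec(s["tool_rot"])
    d=R0.inv().apply(np.array(pos)-s["position"]); a=(R0.inv()*Rt).as_rotvec()
    print("slide",(d/.25).round(3),"ang",(np.degrees(a)/30).round(3),"dist",np.linalg.norm(d).round(3),"deg",np.degrees(np.linalg.norm(a)).round(1))
def rot(y,z):
    y=np.array(y,float);z=np.array(z,float);z/=np.linalg.norm(z);y-=z*(y@z);y/=np.linalg.norm(y)
    return R.from_matrix(np.stack([np.cross(y,z),y,z],1))
U=np.array([.05,-.4975,.866]); TOP=np.array([.536,.1053,.1165]); RG=rot([.995,.1,0],-U)
E
cat > l.py <<'E'
from h import *
for c in("top","side"):
    D=np.load(c+".npz");P=D["P"];C=D["C"].astype(int)
    x,y,z=P[...,0],P[...,1],P[...,2]
    m=(C.min(-1)>150)&(z<0.015)&(z>-0.005)&(abs(x-.535)<.09)
    ys=np.arange(-.335,-.25,.006);L=[]
    for b in ys:
        q=x[m&(abs(y-b)<.003)]
        if len(q)>10: L.append((b,np.percentile(q,1),np.percentile(q,99)))
    L=np.array(L); print(c,"lo",np.polyfit(L[:,0],L[:,1],1),"hi",np.polyfit(L[:,0],L[:,2],1),"mid@-.29",np.polyval(np.polyfit(L[:,0],L[:,1:].mean(1),1),-.29))
    q=P[m&(abs(x-.54)<.03)&(y<-.3)]; print("end y",np.percentile(q[:,1],.5), "near x .54")
    g=(z>.112)&(z<.128)&(abs(x-.535)<.03)&(y<-.08)&(y>-.26)&(C.min(-1)>120)
    for nm,s in(("g-",x<.5335),("g+",x>=.5335)):
        q=P[g&s]; 
        if len(q)>15: print(nm,len(q),np.polyfit(q[:,1],q[:,0],1),q[:,0].mean(),q[:,1].mean(),"y",np.percentile(q[:,1],[1,99]))
    r=(z>.03)&(z<.042)&(abs(x-.535)<.06)&(y>-.27)&(y<-.09)&(C.min(-1)>90)
    q=P[r]; print("rail",len(q))
    for b in np.arange(-.26,-.1,.01):
        k=q[abs(q[:,1]-b)<.005]; lo=k[k[:,0]<.535];hi=k[k[:,0]>.535]
        if len(lo)>2 and len(hi)>2: print(b.round(3),lo[:,0].min().round(3),np.median(lo[:,0]).round(4),np.median(hi[:,0]).round(4))
s=ctrl.get_state(); plan(TOP+.1*U,RG)
E
python3 l.py
```

```text
top lo [0.06234945 0.51508945] hi [-0.03148382  0.5736185 ] mid@-.29 0.5398784572483301
end y -0.34472048753594475 near x .54
g- 223 [-0.02719267  0.51955518] 0.5235551458683437 -0.14709732483871396 y [-0.20680083 -0.08855364]
g+ 224 [-0.02565815  0.54369675] 0.5474805664429477 -0.1474701428084262 y [-0.20565446 -0.08777553]
rail 232
-0.26 0.493 0.4978 0.5793
-0.25 0.498 0.5023 0.5747
-0.24 0.503 0.506 0.5707
-0.23 0.505 0.5074 0.5693
side lo [-0.01872914  0.48830979] hi [-0.09885318  0.55272199] mid@-.29 0.537565322251534
end y -0.34620206044778706 near x .54
g- 201 [-0.01546536  0.51976884] 0.5221528350446478 -0.15415071187782958 y [-0.20877172 -0.09098809]
g+ 189 [-0.02379819  0.54275916] 0.5464185239058859 -0.15376664481008026 y [-0.20790923 -0.0895651 ]
rail 441
-0.26 0.494 0.4973 0.5777
-0.25 0.497 0.5013 0.5727
-0.24 0.502 0.5063 0.5677
-0.23 0.504 0.5066 0.5662
-0.22 0.503 0.5065 0.566
-0.21 0.503 0.5058 0.565
-0.2 0.503 0.5051 0.5656
-0.19 0.503 0.506 0.5654
-0.18 0.502 0.5042 0.5643
-0.17 0.5 0.5061 0.5662
slide [-2.042 -1.85   0.011] ang [-0.61   0.872  2.276] dist 0.689 deg 75.4
```

```bash
python3 -m inch '[{"slide":[-0.2,-0.18,-0.05],"angular":[-0.06,0.09,0.23],"claw":1},{"slide":[-0.4,-0.36,-0.08],"angular":[-0.12,0.17,0.46],"claw":1},{"slide":[-0.6,-0.54,-0.1],"angular":[-0.18,0.26,0.68],"claw":1},{"slide":[-0.8,-0.72,-0.1],"angular":[-0.25,0.35,0.9],"claw":1},{"slide":[-0.9,-0.82,-0.1],"angular":[-0.27,0.38,1.0],"claw":1},{"slide":[-0.9,-0.82,-0.1],"angular":[-0.27,0.38,1.0],"claw":1}]' 25; python3 -c "
from h import *
plan(TOP+.1*U,RG)"
```

```text
time: 1.7
position: [0.3261, 0.3777, 0.2312]
tool_rot: [-1.122, -2.733, -0.245]
ft_force: [0.2, 0.0, 0.3]
grip_width: 1.004
grip_force: 0.0
slide [-1.5   -0.307 -0.259] ang [-0.334  0.488  1.271] dist 0.388 deg 42.1
```

```bash
python3 -m inch '[{"slide":[-0.2,-0.05,-0.1],"angular":[-0.06,0.09,0.23],"claw":1},{"slide":[-0.4,-0.1,-0.15],"angular":[-0.12,0.17,0.46],"claw":1},{"slide":[-0.6,-0.14,-0.2],"angular":[-0.18,0.26,0.68],"claw":1},{"slide":[-0.8,-0.18,-0.2],"angular":[-0.25,0.36,0.95],"claw":1},{"slide":[-0.95,-0.2,-0.2],"angular":[-0.26,0.38,1.0],"claw":0.7},{"slide":[-1,-0.2,-0.2],"angular":[-0.26,0.38,1.0],"claw":0.7},{"slide":[-1,-0.2,-0.2],"angular":[-0.26,0.38,1.0],"claw":0.7}]' 25; python3 -c "
from h import *
plan(TOP+.1*U,RG)"
```

```text
time: 2.4
position: [0.4717, 0.1627, 0.2184]
tool_rot: [-1.698, -2.183, -0.436]
ft_force: [-1.4, 0.0, 0.1]
grip_width: 0.869
grip_force: 0.0
slide [-0.462  0.165 -0.155] ang [-0.073  0.114  0.266] dist 0.129 deg 9.0
```

```bash
python3 -m inch '[{"slide":[-0.15,0.06,-0.06],"angular":[-0.03,0.04,0.1],"claw":0.7},{"slide":[-0.32,0.11,-0.11],"angular":[-0.05,0.08,0.2],"claw":0.7},{"slide":[-0.46,0.165,-0.155],"angular":[-0.073,0.114,0.266],"claw":0.7},{"slide":[-0.46,0.165,-0.155],"angular":[-0.073,0.114,0.266],"claw":0.7},{"slide":[-0.46,0.165,-0.155],"angular":[-0.073,0.114,0.266],"claw":0.7}]' 25
python3 - <<'E'
from h import *
plan(TOP+.1*U,RG)
plan(TOP-.038*U,RG)
s=ctrl.get_state(); im=ctrl.get_image("wrist")
T=np.eye(4);T[:3,:3]=R.from_rotvec(s["tool_rot"]).as_matrix();T[:3,3]=s["position"]
P=cloud(im,T@im["tool_from_camera"]);C=im["color"].astype(int)
g=(C.min(-1)>110)&(P[...,2]>.09)&(P[...,2]<.14)
n,l,st,_=cv2.connectedComponentsWithStats(g.astype(np.uint8))
for k in range(1,n):
    if st[k,4]>300: q=P[l==k]; print(st[k],q.mean(0).round(4),((q.max(0)+q.min(0))/2).round(4))
cv2.imwrite("pics/w1.png",im["color"][:,:,::-1])
E
```

```text
time: 2.9
position: [0.5399, 0.06, 0.2035]
tool_rot: [-1.811, -2.015, -0.486]
ft_force: [-0.6, 0.7, 0.6]
grip_width: 0.853
grip_force: 0.0
slide [-0.017  0.003 -0.008] ang [-0.007 -0.003  0.01 ] dist 0.005 deg 0.4
slide [-0.018  0.005  0.544] ang [-0.007 -0.003  0.01 ] dist 0.136 deg 0.4
[302 109 102   4 372] [0.5909 0.217  0.1036] [0.594  0.2175 0.0981]
[303 120 100   4 320] [0.5967 0.2084 0.0988] [0.5952 0.2098 0.0967]
[184 130  89   4 311] [0.4719 0.1869 0.0932] [0.4711 0.1874 0.0926]
[ 156  182   54   53 2083] [0.449  0.0969 0.1188] [0.4482 0.097  0.1179]
[ 354  182   54   54 2079] [0.62   0.1141 0.119 ] [0.6203 0.1145 0.118 ]
[ 258  184   52   51 1899] [0.536  0.1051 0.1186] [0.5362 0.105  0.1182]
```

View pics/w1.png

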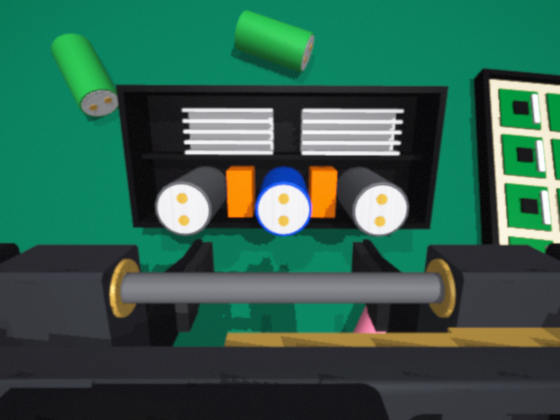

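The wrist view shows blue at (283,208), centred between the fingers with the greys on both sides. The position agrees to about 1 mm, so I'll descend.

```bash
python3 -m inch '[{"slide":[-0.015,0.004,0.1],"angular":[0,0,0],"claw":0.7},{"slide":[-0.015,0.004,0.2],"angular":[0,0,0],"claw":0.7},{"slide":[-0.015,0.004,0.29],"angular":[0,0,0],"claw":0.7},{"slide":[-0.015,0.004,0.36],"angular":[0,0,0],"claw":0.7},{"slide":[-0.015,0.004,0.43],"angular":[0,0,0],"claw":0.7},{"slide":[-0.015,0.004,0.49],"angular":[0,0,0],"claw":0.7},{"slide":[-0.015,0.004,0.53],"angular":[0,0,0],"claw":0.7},{"slide":[-0.015,0.004,0.54],"angular":[0,0,0],"claw":0.7},{"slide":[-0.015,0.004,0.54],"angular":[0,0,0],"claw":0.7}]' 25; python3 -c "
from h import *
plan(TOP-.038*U,RG)"
```

```text
time: 3.85
position: [0.5345, 0.1233, 0.085]
tool_rot: [-1.812, -2.015, -0.488]
ft_force: [0.3, -0.5, 0.0]
grip_width: 0.845
grip_force: 0.0
slide [ 0.    -0.001  0.007] ang [-0.004 -0.002  0.01 ] dist 0.002 deg 0.3
```

```bash
python3 -m inch '[{"slide":[0,0,0],"angular":[0,0,0],"claw":0},{"slide":[0,0,0],"angular":[0,0,0],"claw":-0.2},{"slide":[0,0,0],"angular":[0,0,0],"claw":-0.4},{"slide":[0,0,0],"angular":[0,0,0],"claw":-1},{"slide":[0,0,0],"angular":[0,0,0],"claw":-1},{"slide":[0,0,0],"angular":[0,0,0],"claw":-1},{"slide":[0,0,0],"angular":[0,0,0],"claw":-1},{"slide":[0,0,0],"angular":[0,0,0],"claw":-1}]' 25
```

```text
time: 4.65
position: [0.5346, 0.1232, 0.0854]
tool_rot: [-1.812, -2.015, -0.488]
ft_force: [-0.6, -2.2, 3.1]
grip_width: 0.57
grip_force: 25.0
```

Gripped: width 0.57 × 87 ≈ 50 mm. Lifting along the axis.

```bash
python3 -m inch '[{"slide":[0,0,-0.04],"angular":[0,0,0],"claw":-1},{"slide":[0,0,-0.1],"angular":[0,0,0],"claw":-1},{"slide":[0,0,-0.18],"angular":[0,0,0],"claw":-1},{"slide":[0,0,-0.26],"angular":[0,0,0],"claw":-1},{"slide":[0,0,-0.34],"angular":[0,0,0],"claw":-1},{"slide":[0,0,-0.42],"angular":[0,0,0],"claw":-1},{"slide":[0,0,-0.5],"angular":[0,0,0],"claw":-1},{"slide":[0,0,-0.56],"angular":[0,0,0],"claw":-1},{"slide":[0,0,-0.6],"angular":[0,0,0],"claw":-1},{"slide":[0,0,-0.6],"angular":[0,0,0],"claw":-1}]' 25
python3 - <<'E'
from h import *
ex=np.array([-.025,1,0]);ex/=np.linalg.norm(ex);O=np.array([.5364,-.2065,0])
RP=rot([ex[1],-ex[0],0],[0,0,-1])
plan(O-.09*ex+[0,0,.24],RP)
plan([.538,-.1,.27],RP)
E
```

```text
time: 5.65
position: [0.543, 0.0474, 0.2161]
tool_rot: [-1.814, -2.016, -0.49]
ft_force: [-0.2, 0.5, -1.1]
grip_width: 0.572
grip_force: 25.0
slide [-1.135 -0.16  -0.767] ang [-0.035 -1.001  0.15 ] dist 0.345 deg 30.4
slide [-0.398 -0.081 -0.479] ang [-0.035 -1.001  0.15 ] dist 0.157 deg 30.4
```

```bash
python3 -m inch '[{"slide":[-0.05,-0.01,-0.06],"angular":[0,-0.12,0.02],"claw":-1},{"slide":[-0.15,-0.03,-0.18],"angular":[-0.01,-0.3,0.05],"claw":-1},{"slide":[-0.27,-0.05,-0.33],"angular":[-0.02,-0.5,0.08],"claw":-1},{"slide":[-0.4,-0.08,-0.48],"angular":[-0.03,-0.7,0.11],"claw":-1},{"slide":[-0.55,-0.09,-0.54],"angular":[-0.035,-0.85,0.14],"claw":-1},{"slide":[-0.69,-0.11,-0.6],"angular":[-0.035,-0.96,0.15],"claw":-1},{"slide":[-0.84,-0.13,-0.66],"angular":[-0.035,-1.0,0.15],"claw":-1},{"slide":[-0.95,-0.15,-0.7],"angular":[-0.035,-1.0,0.15],"claw":-1},{"slide":[-1.0,-0.155,-0.72],"angular":[-0.035,-1.0,0.15],"claw":-1},{"slide":[-1.0,-0.155,-0.72],"angular":[-0.035,-1.0,0.15],"claw":-1}]' 25
cat >> h.py <<'E'
ex=np.array([-.025,1,0]);ex/=np.linalg.norm(ex);O=np.array([.5364,-.2065,0])
RP=rot([ex[1],-ex[0],0],[0,0,-1])
E
python3 - <<'E'
from h import *
plan(O-.09*ex+[0,0,.11],RP)
s=ctrl.get_state(); im=ctrl.get_image("side");P=cloud(im);C=im["color"].astype(int)
x,y,z=P[...,0],P[...,1],P[...,2]
blue=(C[...,2]>90)&(C[...,0]<90)&(C[...,2]>C[...,1]+40)&(abs(x-.54)<.06)&(y<-.15)&(y>-.36)&(z>.13)
q=P[blue]-s["position"]; print(len(q),q.min(0),q.max(0))
cv2.imwrite("pics/s2.png",im["color"][:,:,::-1])
E
```

```text
time: 6.65
position: [0.5346, -0.2621, 0.244]
tool_rot: [-2.194, -2.243, 0.004]
ft_force: [0.7, 0.6, -1.5]
grip_width: 0.568
grip_force: 25.0
slide [-0.138  0.016  0.536] ang [-0.009 -0.002 -0.005] dist 0.138 deg 0.3
1052 [-0.02665098 -0.03362304 -0.05888578] [0.02458431 0.01547858 0.10298397]
```

View pics/s2.png

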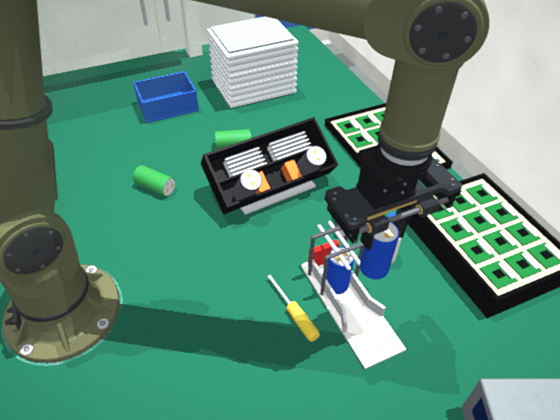

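The side view shows the can held upright at (376,250) over the lane mouth end, with the crate parts undisturbed. I'll move over the mouth and re-measure.

```bash
python3 -m inch '[{"slide":[-0.05,0.01,0.05],"angular":[0,0,0],"claw":-1},{"slide":[-0.1,0.016,0.12],"angular":[0,0,0],"claw":-1},{"slide":[-0.13,0.016,0.22],"angular":[0,0,0],"claw":-1},{"slide":[-0.138,0.016,0.32],"angular":[0,0,0],"claw":-1},{"slide":[-0.138,0.016,0.42],"angular":[0,0,0],"claw":-1},{"slide":[-0.138,0.016,0.5],"angular":[0,0,0],"claw":-1},{"slide":[-0.138,0.016,0.52],"angular":[0,0,0],"claw":-1},{"slide":[-0.138,0.016,0.52],"angular":[0,0,0],"claw":-1}]' 25
cat > c.py <<'E'
from h import *
s=ctrl.get_state(); im=ctrl.get_image("side");s2=ctrl.get_state();P=cloud(im);C=im["color"].astype(int)
print(s["position"],s2["position"])
x,y,z=P[...,0],P[...,1],P[...,2]
def fit(lo,hi,nm):
    b=(C[...,2]>90)&(C[...,0]<90)&(C[...,2]>C[...,1]+40)&(abs(x-.54)<.05)&(y<hi)&(y>lo)&(z>.01)
    q=P[b]; print(nm,len(q),"z",np.percentile(q[:,2],[1,99]).round(4))
    from scipy.optimize import least_squares
    # cylinder r=.025, axis through (a+bz,c+dz)
    zz=q[:,2]-.05
    f=lambda p:np.hypot(q[:,0]-p[0]-p[2]*zz,q[:,1]-p[1]-p[3]*zz)-.025
    r=least_squares(f,[.538,(lo+hi)/2,0,0],loss="soft_l1",f_scale=.002); p=r.x
    d=p[:2]-O[:2]; print(" centre",p[:2].round(4),"tilt",p[2:].round(3),"lane x",(d@ex[:2]).round(4),"y",(-d[0]*ex[1]+d[1]*ex[0]).round(4),"rms",np.sqrt(np.mean(r.fun**2)).round(4))
E
cat > c1.py <<'E'
exec(open("c.py").read())
fit(-.345,-.24,"target");fit(-.22,-.1,"waiting")
plan(O-.09*ex+[0,0,.064],RP)
E
python3 c1.py
```

```text
time: 7.5
position: [0.5409, -0.2926, 0.1146]
tool_rot: [-2.187, -2.25, 0.001]
ft_force: [0.8, -0.1, -2.3]
grip_width: 0.567
grip_force: 25.0
[ 0.54093278 -0.29256012  0.11456698] [ 0.54148536 -0.29342887  0.11569311]
target 735 z [0.0583 0.1506]
 centre [ 0.5404 -0.2929] tilt [-0.003  0.006] lane x -0.0865 y -0.0019 rms 0.0017
waiting 216 z [0.0123 0.1175]
 centre [ 0.5359 -0.1663] tilt [-0.046 -0.054] lane x 0.0402 y -0.0005 rms 0.003
slide [-0.012 -0.011  0.207] ang [-0.003 -0.003  0.005] dist 0.052 deg 0.2
```

```bash
python3 -m inch '[{"slide":[-0.012,-0.008,0.05],"angular":[0,0,0],"claw":-1},{"slide":[-0.012,-0.008,0.1],"angular":[0,0,0],"claw":-1},{"slide":[-0.012,-0.008,0.15],"angular":[0,0,0],"claw":-1},{"slide":[-0.012,-0.008,0.18],"angular":[0,0,0],"claw":-1},{"slide":[-0.012,-0.008,0.195],"angular":[0,0,0],"claw":-1},{"slide":[-0.012,-0.008,0.2],"angular":[0,0,0],"claw":-1},{"slide":[-0.012,-0.008,0.2],"angular":[0,0,0],"claw":-1}]' 25; python3 c1.py
```

```text
time: 8.25
position: [0.5388, -0.2978, 0.0654]
tool_rot: [-2.191, -2.249, 0.001]
ft_force: [0.6, -0.3, -2.5]
grip_width: 0.567
grip_force: 25.0
[ 0.53881146 -0.29780809  0.06535728] [ 0.53899423 -0.29779356  0.0655436 ]
target 650 z [0.0112 0.102 ]
 centre [ 0.5382 -0.2979] tilt [-0.008  0.009] lane x -0.0914 y 0.0005 rms 0.0022
waiting 378 z [0.0351 0.1135]
 centre [ 0.5358 -0.164 ] tilt [-0.016  0.003] lane x 0.0425 y -0.0005 rms 0.003
slide [ 0.005 -0.001  0.006] ang [-0.003 -0.001  0.002] dist 0.002 deg 0.1
```

```bash
python3 -m inch '[{"slide":[0,0,0.004],"angular":[0,0,0],"claw":-1},{"slide":[0,0,0.007],"angular":[0,0,0],"claw":-1},{"slide":[0,0,0.007],"angular":[0,0,0],"claw":-1}]' 15
```

```text
time: 8.6
position: [0.5392, -0.2979, 0.0648]
tool_rot: [-2.191, -2.249, -0.0]
ft_force: [-3.2, 1.5, 5.1]
grip_width: 0.574
grip_force: 15.0
```

Contact: the force went from -2.5 to +5 N. Releasing slowly.

```bash
python3 -m inch '[{"slide":[0,0,0],"angular":[0,0,0],"claw":0.18},{"slide":[0,0,0],"angular":[0,0,0],"claw":0.25},{"slide":[0,0,0],"angular":[0,0,0],"claw":0.4},{"slide":[0,0,0],"angular":[0,0,0],"claw":0.6},{"slide":[0,0,0],"angular":[0,0,0],"claw":0.6},{"slide":[0,0,0],"angular":[0,0,0],"claw":0.6}]' 15;  python3 -m inch '[{"slide":[0,0,-0.05],"angular":[0,0,0],"claw":0.6},{"slide":[0,0,-0.15],"angular":[0,0,0],"claw":0.6},{"slide":[0,0,-0.25],"angular":[0,0,0],"claw":0.6},{"slide":[0,0,-0.35],"angular":[0,0,0],"claw":0.6},{"slide":[0,0,-0.45],"angular":[0,0,0],"claw":0.6},{"slide":[0,0,-0.5],"angular":[0,0,0],"claw":0.6},{"slide":[0,0,-0.5],"angular":[0,0,0],"claw":0.6}]'
python3 - <<'E'
exec(open("c1.py").read())
cv2.imwrite("pics/s3.png",im["color"][150:400,230:510,::-1])
a=np.radians(40)
RQ=rot([ex[1],-ex[0],0],ex*np.sin(a)-np.array([0,0,np.cos(a)]))
zq=RQ.as_matrix()[:,2]
for lx,zz in((-.19,.19),(-.16,.032)):
    tip=O+lx*ex+[0,0,zz]; print(tip-.011*zq); plan(tip-.011*zq,RQ)
E
```

```text
time: 9.2
position: [0.5387, -0.2975, 0.0634]
tool_rot: [-2.191, -2.249, 0.001]
ft_force: [0.2, 0.7, 0.0]
grip_width: 0.791
grip_force: 0.0
time: 9.9
position: [0.54, -0.2985, 0.1909]
tool_rot: [2.191, 2.249, 0.002]
ft_force: [0.1, 0.1, -0.4]
grip_width: 0.798
grip_force: 0.0
[ 0.53997026 -0.29854787  0.19085558] [ 0.53924208 -0.29789689  0.18911061]
target 732 z [0.012  0.1012]
 centre [ 0.5384 -0.2979] tilt [-0.002  0.009] lane x -0.0915 y 0.0003 rms 0.0008
waiting 570 z [0.0139 0.1042]
 centre [ 0.5356 -0.164 ] tilt [-0.008 -0.   ] lane x 0.0425 y -0.0003 rms 0.0025
slide [ 0.005 -0.002  0.5  ] ang [-0.001 -0.002  0.002] dist 0.125 deg 0.1
[ 0.54132523 -0.40350911  0.19842649]
slide [-0.422 -0.003 -0.038] ang [-0.002  1.332  0.002] dist 0.106 deg 40.0
[ 0.54057546 -0.37351848  0.04042649]
slide [-0.303 -0.002  0.594] ang [-0.002  1.332  0.002] dist 0.167 deg 40.0
```

View pics/s3.png

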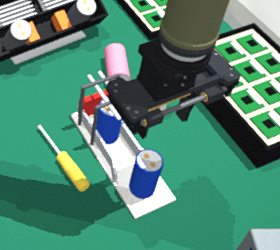

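The target stands upright and released at lane x -0.0915, and the waiting can is at 0.0425. Next I back off, tilt 40° and close the fingers.

```bash
python3 -m inch '[{"slide":[-0.1,0,-0.04],"angular":[0,0.2,0],"claw":0},{"slide":[-0.22,0,-0.04],"angular":[0,0.45,0],"claw":-0.5},{"slide":[-0.34,0,-0.04],"angular":[0,0.7,0],"claw":-1},{"slide":[-0.42,0,-0.04],"angular":[0,0.9,0],"claw":-1},{"slide":[-0.42,0,-0.04],"angular":[0,1,0],"claw":-1},{"slide":[-0.42,0,-0.04],"angular":[0,1,0],"claw":-1}]' 15
cat > q.py <<'E'
from h import *
import sys
a=np.radians(40)
RQ=rot([ex[1],-ex[0],0],ex*np.sin(a)-np.array([0,0,np.cos(a)]))
zq=RQ.as_matrix()[:,2]
s=ctrl.get_state(); tp=s["position"]+.011*R.from_rotvec(s["tool_rot"]).as_matrix()[:,2]-O
print("tip lane x",(tp@ex).round(4),"y",(-tp[0]*ex[1]+tp[1]*ex[0]).round(4),"z",tp[2].round(4))
for lx,zz in eval(sys.argv[1]):
    plan(O+lx*ex+[0,0,zz]-.011*zq,RQ)
E
python3 q.py "[(-.19,.19),(-.17,.032)]"
```

```text
time: 10.55
position: [0.5387, -0.4056, 0.1931]
tool_rot: [-1.902, -1.935, -0.506]
ft_force: [0.6, -0.6, 0.8]
grip_width: 0.34
grip_force: 0.0
tip lane x -0.1935 y 0.0027 z 0.1836
slide [ 0.018  0.01  -0.014] ang [-0.008  0.324 -0.018] dist 0.006 deg 9.7
slide [-0.232  0.015  0.572] ang [-0.008  0.324 -0.018] dist 0.154 deg 9.7
```

```bash
python3 -m inch '[{"slide":[0,0.01,0],"angular":[0,0.2,-0.01],"claw":-1},{"slide":[-0.02,0.012,0.08],"angular":[0,0.32,-0.018],"claw":-1},{"slide":[-0.06,0.014,0.2],"angular":[0,0.324,-0.018],"claw":-1},{"slide":[-0.12,0.015,0.32],"angular":[0,0.324,-0.018],"claw":-1},{"slide":[-0.18,0.015,0.44],"angular":[0,0.324,-0.018],"claw":-1},{"slide":[-0.22,0.015,0.54],"angular":[0,0.324,-0.018],"claw":-1},{"slide":[-0.232,0.015,0.572],"angular":[0,0.324,-0.018],"claw":-1},{"slide":[-0.232,0.015,0.572],"angular":[0,0.324,-0.018],"claw":-1},{"slide":[-0.232,0.015,0.572],"angular":[0,0.324,-0.018],"claw":-1}]' 15; python3 q.py "[(-.14,.032),(-.08,.032),(-.01,.032)]"
```

```text
time: 11.45
position: [0.5458, -0.3805, 0.0473]
tool_rot: [-1.783, -1.852, -0.649]
ft_force: [0.3, 0.2, 1.2]
grip_width: 0.002
grip_force: 0.0
tip lane x -0.1671 y -0.005 z 0.0389
slide [ 0.066 -0.019  0.091] ang [-0.006  0.009  0.022] dist 0.028 deg 0.7
slide [ 0.251 -0.016  0.244] ang [-0.006  0.009  0.022] dist 0.088 deg 0.7
slide [ 0.466 -0.013  0.423] ang [-0.006  0.009  0.022] dist 0.157 deg 0.7
```

```bash
python3 -m inch '[{"slide":[0.02,-0.01,0.04],"angular":[-0.006,0.005,0.01],"claw":-1},{"slide":[0.045,-0.019,0.07],"angular":[-0.006,0.009,0.022],"claw":-1},{"slide":[0.055,-0.019,0.08],"angular":[-0.006,0.009,0.022],"claw":-1},{"slide":[0.055,-0.019,0.08],"angular":[-0.006,0.009,0.022],"claw":-1},{"slide":[0.055,-0.019,0.08],"angular":[-0.006,0.009,0.022],"claw":-1}]' 15; python3 q.py "[(-.1,.032),(-.08,.032),(-.01,.032)]"
```

```text
time: 11.95
position: [0.5394, -0.3588, 0.0398]
tool_rot: [-1.794, -1.835, -0.651]
ft_force: [0.8, 0.1, -0.2]
grip_width: 0.005
grip_force: 0.0
tip lane x -0.1453 y 0.0008 z 0.0314
slide [0.14  0.003 0.115] ang [ 0.002  0.002 -0.004] dist 0.045 deg 0.1
slide [0.202 0.003 0.166] ang [ 0.002  0.002 -0.004] dist 0.065 deg 0.1
slide [0.416 0.002 0.346] ang [ 0.002  0.002 -0.004] dist 0.135 deg 0.1
```

```bash
python3 -m inch '[{"slide":[0.03,0.003,0.025],"angular":[0,0,0],"claw":-1},{"slide":[0.046,0.003,0.038],"angular":[0,0,0],"claw":-1},{"slide":[0.062,0.003,0.051],"angular":[0,0,0],"claw":-1},{"slide":[0.078,0.003,0.064],"angular":[0,0,0],"claw":-1},{"slide":[0.094,0.003,0.077],"angular":[0,0,0],"claw":-1},{"slide":[0.11,0.003,0.09],"angular":[0,0,0],"claw":-1},{"slide":[0.126,0.003,0.103],"angular":[0,0,0],"claw":-1},{"slide":[0.14,0.003,0.115],"angular":[0,0,0],"claw":-1},{"slide":[0.156,0.003,0.128],"angular":[0,0,0],"claw":-1},{"slide":[0.17,0.003,0.14],"angular":[0,0,0],"claw":-1}]' 15
cat > c2.py <<'E'
exec(open("c.py").read())
fit(-.33,-.215,"target");fit(-.2,-.1,"waiting")
E
python3 c2.py; python3 q.py "[(-.05,.032),(-.01,.032)]"
```

```text
time: 12.95
position: [0.5387, -0.3033, 0.0404]
tool_rot: [-1.794, -1.834, -0.652]
ft_force: [0.1, -4.1, 6.3]
grip_width: 0.007
grip_force: 3.1
[ 0.53873376 -0.30325177  0.04042637] [ 0.53889405 -0.30221416  0.04048938]
target 726 z [0.0264 0.1094]
 centre [ 0.5384 -0.285 ] tilt [-0.006  0.333] lane x -0.0785 y -0.0 rms 0.0011
waiting 588 z [0.0144 0.1022]
 centre [ 0.5355 -0.164 ] tilt [-0.012  0.007] lane x 0.0425 y -0.0002 rms 0.0022
tip lane x -0.0887 y -0.0001 z 0.0321
slide [ 0.118 -0.001  0.1  ] ang [ 0.001 -0.002 -0.003] dist 0.039 deg 0.1
slide [ 0.241 -0.001  0.203] ang [ 0.001 -0.002 -0.003] dist 0.079 deg 0.1
```

Run:
```python
from h import *
im=ctrl.get_image("side");cv2.imwrite("pics/s4.png",cv2.resize(im["color"][200:400,270:470,::-1],None,fx=2.5,fy=2.5))
```

```text
(no output)
```

View pics/s4.png

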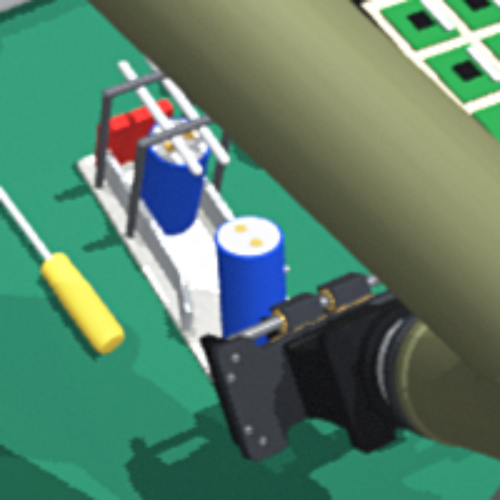

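Run:
```python
from h import *
s=ctrl.get_state();w=ctrl.get_image("wrist")
T=np.eye(4);T[:3,:3]=R.from_rotvec(s["tool_rot"]).as_matrix();T[:3,3]=s["position"]
A=np.full((420,560,3),255,np.uint8); ey=np.array([-ex[1],ex[0],0])
for im,P in((w,cloud(w,T@w["tool_from_camera"])),(lambda i:(i,cloud(i)))(ctrl.get_image("side")),(lambda i:(i,cloud(i)))(ctrl.get_image("top"))):
    q=P.reshape(-1,3)-O; c=im["color"].reshape(-1,3); lx=q@ex; ly=q@ey
    k=(abs(ly)<.035)&(lx>-.22)&(lx<.13)&(q[:,2]<.25)&(q[:,2]>-.01)
    for X,Z,cc in zip(lx[k],q[k,2],c[k]): cv2.circle(A,(int((X+.22)*1600),int(400-Z*1600)),1,[int(v) for v in cc],-1)
for i in range(-20,13,2): cv2.putText(A,str(i),(int((i/100+.22)*1600),415),0,.35,(255,0,0))
tp=s["position"]+.011*T[:3,2]-O; cv2.circle(A,(int((tp@ex+.22)*1600),int(400-tp[2]*1600)),4,(255,0,0),1)
B=np.hstack([A,w["color"]]);cv2.imwrite("pics/x.png",cv2.resize(B,(800,300),interpolation=cv2.INTER_AREA)[:,:,::-1])
```

```text
(no output)
```

View pics/x.png

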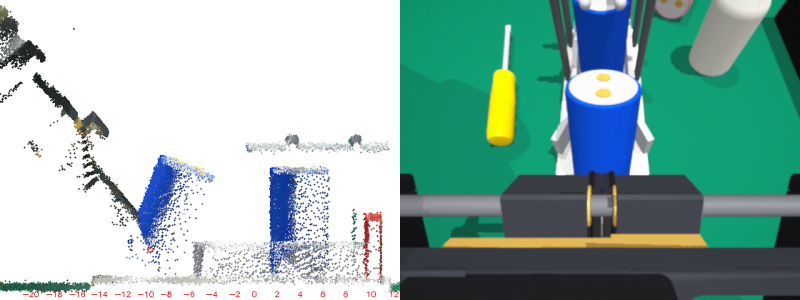

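The section plot shows the can tipped about 20° forward on the sloped fingers, because the push point was too high. I'll back off slowly so it settles back on its base, then push lower.

```bash
python3 -m inch '[{"slide":[-0.009,0,-0.0075],"angular":[0,0,0],"claw":-1},{"slide":[-0.018,0,-0.015],"angular":[0,0,0],"claw":-1},{"slide":[-0.027,0,-0.0225],"angular":[0,0,0],"claw":-1},{"slide":[-0.036,0,-0.03],"angular":[0,0,0],"claw":-1},{"slide":[-0.045,0,-0.0375],"angular":[0,0,0],"claw":-1},{"slide":[-0.054,0,-0.045],"angular":[0,0,0],"claw":-1},{"slide":[-0.063,0,-0.0525],"angular":[0,0,0],"claw":-1},{"slide":[-0.072,0,-0.06],"angular":[0,0,0],"claw":-1},{"slide":[-0.081,0,-0.0675],"angular":[0,0,0],"claw":-1},{"slide":[-0.09,0,-0.075],"angular":[0,0,0],"claw":-1}]' 15; python3 -m inch '[{"slide":[-0.009,0,-0.0075],"angular":[0,0,0],"claw":-1},{"slide":[-0.018,0,-0.015],"angular":[0,0,0],"claw":-1},{"slide":[-0.03,0,-0.025],"angular":[0,0,0],"claw":-1},{"slide":[-0.045,0,-0.0375],"angular":[0,0,0],"claw":-1},{"slide":[-0.06,0,-0.05],"angular":[0,0,0],"claw":-1},{"slide":[-0.06,0,-0.05],"angular":[0,0,0],"claw":-1},{"slide":[-0.06,0,-0.05],"angular":[0,0,0],"claw":-1}]'; python3 c2.py;  python3 q.py "[(-.14,.032),(-.14,.016)]"
```

```text
time: 14.2
position: [0.5393, -0.3324, 0.0395]
tool_rot: [-1.792, -1.833, -0.652]
ft_force: [-0.8, -0.7, 0.2]
grip_width: 0.004
grip_force: 0.0
time: 14.9
position: [0.5396, -0.3519, 0.0392]
tool_rot: [-1.793, -1.833, -0.652]
ft_force: [-0.4, -0.2, -0.0]
grip_width: 0.005
grip_force: 0.0
[ 0.53957858 -0.35191464  0.03922733] [ 0.53968153 -0.35168566  0.0392737 ]
target 709 z [0.0119 0.1012]
 centre [ 0.5384 -0.298 ] tilt [-0.001  0.005] lane x -0.0915 y 0.0003 rms 0.0024
waiting 592 z [0.014  0.1021]
 centre [ 0.5356 -0.1641] tilt [-0.009  0.004] lane x 0.0424 y -0.0003 rms 0.0022
tip lane x -0.1381 y 0.0003 z 0.0309
slide [-0.003  0.001 -0.008] ang [ 0.    -0.002 -0.005] dist 0.002 deg 0.2
slide [-0.044  0.002  0.041] ang [ 0.    -0.002 -0.005] dist 0.015 deg 0.2
```

The can is back upright at -0.0915. I'll lower the tip to 10 mm above the lane floor and push slowly.

```bash
python3 -m inch '[{"slide":[-0.02,0.002,0.02],"angular":[0,0,0],"claw":-1},{"slide":[-0.04,0.002,0.038],"angular":[0,0,0],"claw":-1},{"slide":[-0.044,0.002,0.041],"angular":[0,0,0],"claw":-1},{"slide":[-0.044,0.002,0.041],"angular":[0,0,0],"claw":-1},{"slide":[-0.034,0.002,0.05],"angular":[0,0,0],"claw":-1},{"slide":[-0.024,0.002,0.058],"angular":[0,0,0],"claw":-1},{"slide":[-0.014,0.002,0.066],"angular":[0,0,0],"claw":-1},{"slide":[-0.004,0.002,0.075],"angular":[0,0,0],"claw":-1},{"slide":[-0.004,0.002,0.075],"angular":[0,0,0],"claw":-1}]' 15; python3 c2.py;  python3 q.py "[(-.09,.016),(-.01,.016)]"
```

```text
time: 15.85
position: [0.5403, -0.3396, 0.0246]
tool_rot: [-1.792, -1.834, -0.652]
ft_force: [-0.3, -0.4, 0.1]
grip_width: 0.007
grip_force: 0.0
[ 0.54025347 -0.33959128  0.02464263] [ 0.54013597 -0.33993949  0.02453931]
target 710 z [0.0119 0.1006]
 centre [ 0.5385 -0.298 ] tilt [-0.001  0.004] lane x -0.0915 y 0.0002 rms 0.0029
waiting 589 z [0.0137 0.1025]
 centre [ 0.5355 -0.164 ] tilt [-0.01   0.005] lane x 0.0425 y -0.0001 rms 0.0023
tip lane x -0.1264 y -0.0004 z 0.0161
slide [ 0.111 -0.002  0.094] ang [-0.    -0.002 -0.004] dist 0.036 deg 0.1
slide [ 0.356 -0.002  0.3  ] ang [-0.    -0.002 -0.004] dist 0.116 deg 0.1
```

```bash
python3 -m inch '[{"slide":[0.01,0,0.008],"angular":[0,0,0],"claw":-1},{"slide":[0.02,0,0.017],"angular":[0,0,0],"claw":-1},{"slide":[0.03,0,0.025],"angular":[0,0,0],"claw":-1},{"slide":[0.04,0,0.034],"angular":[0,0,0],"claw":-1},{"slide":[0.05,0,0.042],"angular":[0,0,0],"claw":-1},{"slide":[0.06,0,0.051],"angular":[0,0,0],"claw":-1},{"slide":[0.07,0,0.059],"angular":[0,0,0],"claw":-1},{"slide":[0.07,0,0.059],"angular":[0,0,0],"claw":-1}]' 15; python3 c2.py;  python3 q.py "[(-.06,.016),(-.01,.016)]"
```

```text
time: 16.7
position: [0.5395, -0.3173, 0.0244]
tool_rot: [-1.793, -1.834, -0.652]
ft_force: [0.6, -1.4, 0.4]
grip_width: 0.01
grip_force: 0.3
[ 0.53947535 -0.31727692  0.02441439] [ 0.53941859 -0.3174613   0.02438008]
target 636 z [0.0126 0.1014]
 centre [ 0.5384 -0.296 ] tilt [-0.002  0.005] lane x -0.0895 y 0.0003 rms 0.0019
waiting 592 z [0.0142 0.102 ]
 centre [ 0.5355 -0.1641] tilt [-0.008  0.004] lane x 0.0424 y -0.0001 rms 0.0022
tip lane x -0.1039 y -0.0002 z 0.016
slide [ 0.135 -0.001  0.113] ang [ 0.    -0.001 -0.005] dist 0.044 deg 0.1
slide [ 0.288 -0.002  0.242] ang [ 0.    -0.001 -0.005] dist 0.094 deg 0.1
```

Sliding upright this time. Continuing.

```bash
python3 -m inch '[{"slide":[0.01,0,0.0085],"angular":[0,0,0],"claw":-1},{"slide":[0.02,0,0.017],"angular":[0,0,0],"claw":-1},{"slide":[0.03,0,0.025],"angular":[0,0,0],"claw":-1},{"slide":[0.042,0,0.0355],"angular":[0,0,0],"claw":-1},{"slide":[0.054,0,0.0455],"angular":[0,0,0],"claw":-1},{"slide":[0.066,0,0.0555],"angular":[0,0,0],"claw":-1},{"slide":[0.078,0,0.0655],"angular":[0,0,0],"claw":-1},{"slide":[0.09,0,0.0755],"angular":[0,0,0],"claw":-1},{"slide":[0.102,0,0.0855],"angular":[0,0,0],"claw":-1},{"slide":[0.102,0,0.0855],"angular":[0,0,0],"claw":-1}]' 15; python3 c2.py;  python3 q.py "[(-.06,.016),(-.01,.016)]"
```

```text
time: 17.75
position: [0.5388, -0.2833, 0.0245]
tool_rot: [-1.791, -1.834, -0.652]
ft_force: [-0.6, -1.0, -0.7]
grip_width: 0.004
grip_force: 0.3
[ 0.53879241 -0.2833169   0.02446364] [ 0.53868976 -0.28361259  0.02436299]
target 586 z [0.0116 0.1013]
 centre [ 0.538  -0.2622] tilt [-0.003  0.01 ] lane x -0.0557 y -0.0002 rms 0.0008
waiting 593 z [0.0124 0.1026]
 centre [ 0.5355 -0.164 ] tilt [-0.01   0.003] lane x 0.0425 y -0.0002 rms 0.0025
tip lane x -0.0701 y -0.0004 z 0.0159
slide [ 0.031 -0.002  0.026] ang [-0.001 -0.003 -0.004] dist 0.01 deg 0.2
slide [ 0.184 -0.002  0.155] ang [-0.001 -0.003 -0.004] dist 0.06 deg 0.2
```

```bash
python3 -m inch '[{"slide":[0.01,0,0.0085],"angular":[0,0,0],"claw":-1},{"slide":[0.02,0,0.017],"angular":[0,0,0],"claw":-1},{"slide":[0.032,0,0.027],"angular":[0,0,0],"claw":-1},{"slide":[0.044,0,0.037],"angular":[0,0,0],"claw":-1},{"slide":[0.056,0,0.047],"angular":[0,0,0],"claw":-1},{"slide":[0.068,0,0.057],"angular":[0,0,0],"claw":-1},{"slide":[0.08,0,0.067],"angular":[0,0,0],"claw":-1},{"slide":[0.092,0,0.077],"angular":[0,0,0],"claw":-1},{"slide":[0.104,0,0.087],"angular":[0,0,0],"claw":-1},{"slide":[0.116,0,0.0975],"angular":[0,0,0],"claw":-1}]' 15
cat > c3.py <<'E'
exec(open("c.py").read())
import sys
sp=float(sys.argv[1]); fit(sp-.09,sp,"target");fit(sp,-.09,"waiting")
E
python3 c3.py -.19; python3 q.py "[(-.01,.016),(.0106,.016)]"
```

```text
time: 18.8
position: [0.5377, -0.2461, 0.0244]
tool_rot: [-1.793, -1.833, -0.652]
ft_force: [-0.3, -2.3, 0.1]
grip_width: 0.01
grip_force: 0.7
[ 0.53774655 -0.24607272  0.02437963] [ 0.53787887 -0.24518866  0.02448983]
target 489 z [0.0212 0.1012]
 centre [ 0.5371 -0.2251] tilt [-0.003  0.01 ] lane x -0.0186 y -0.0002 rms 0.002
waiting 505 z [0.013 0.102]
 centre [ 0.5357 -0.1642] tilt [-0.016  0.008] lane x 0.0423 y -0.0003 rms 0.0026
tip lane x -0.0316 y -0.0005 z 0.0161
slide [ 0.066 -0.002  0.056] ang [-0.001 -0.004 -0.003] dist 0.022 deg 0.1
slide [ 0.129 -0.002  0.109] ang [-0.001 -0.004 -0.003] dist 0.042 deg 0.1
```

```bash
python3 -m inch '[{"slide":[0.009,0,0.0075],"angular":[0,0,0],"claw":-1},{"slide":[0.018,0,0.015],"angular":[0,0,0],"claw":-1},{"slide":[0.027,0,0.0227],"angular":[0,0,0],"claw":-1},{"slide":[0.036,0,0.03],"angular":[0,0,0],"claw":-1},{"slide":[0.045,0,0.038],"angular":[0,0,0],"claw":-1},{"slide":[0.054,0,0.0455],"angular":[0,0,0],"claw":-1},{"slide":[0.063,0,0.053],"angular":[0,0,0],"claw":-1},{"slide":[0.072,0,0.0605],"angular":[0,0,0],"claw":-1},{"slide":[0.081,0,0.068],"angular":[0,0,0],"claw":-1},{"slide":[0.09,0,0.0755],"angular":[0,0,0],"claw":-1}]' 15; python3 c3.py -.17; python3 q.py "[(-.01,.016),(.0106,.016)]"
```

```text
time: 19.85
position: [0.537, -0.2168, 0.0244]
tool_rot: [-1.793, -1.833, -0.652]
ft_force: [-0.5, -3.1, 1.0]
grip_width: 0.005
grip_force: 1.4
[ 0.53703944 -0.21678684  0.02436142] [ 0.53710114 -0.21606246  0.02442343]
target 453 z [0.0258 0.1117]
 centre [ 0.5365 -0.1961] tilt [-0.016  0.018] lane x 0.0104 y -0.0003 rms 0.0033
waiting 279 z [0.014  0.1005]
 centre [ 0.5351 -0.146 ] tilt [-0.009  0.011] lane x 0.0606 y -0.0002 rms 0.0016
tip lane x -0.0025 y -0.0005 z 0.016
slide [-0.023 -0.002 -0.019] ang [-0.001 -0.003 -0.004] dist 0.008 deg 0.2
slide [ 0.04  -0.002  0.034] ang [-0.001 -0.003 -0.004] dist 0.013 deg 0.2
```

```bash
python3 -m inch '[{"slide":[0.006,0,0.005],"angular":[0,0,0],"claw":-1},{"slide":[0.012,0,0.01],"angular":[0,0,0],"claw":-1},{"slide":[0.018,0,0.015],"angular":[0,0,0],"claw":-1},{"slide":[0.024,0,0.02],"angular":[0,0,0],"claw":-1},{"slide":[0.03,0,0.025],"angular":[0,0,0],"claw":-1},{"slide":[0.036,0,0.03],"angular":[0,0,0],"claw":-1},{"slide":[0.036,0,0.03],"angular":[0,0,0],"claw":-1}]' 15; python3 c3.py -.16; python3 q.py "[(.0106,.016)]"
```

```text
time: 20.6
position: [0.5368, -0.2047, 0.0245]
tool_rot: [-1.792, -1.833, -0.652]
ft_force: [-0.2, -1.5, -0.0]
grip_width: 0.004
grip_force: 0.9
[ 0.53682919 -0.20472081  0.02446757] [ 0.53680069 -0.20474445  0.02446366]
target 438 z [0.0286 0.1233]
 centre [ 0.5362 -0.1839] tilt [-0.015  0.008] lane x 0.0226 y -0.0004 rms 0.0029
waiting 249 z [0.0128 0.1009]
 centre [ 0.5348 -0.1335] tilt [ 0.007 -0.005] lane x 0.073 y -0.0002 rms 0.0014
tip lane x 0.0088 y -0.0004 z 0.016
slide [ 0.005 -0.002  0.005] ang [-0.001 -0.003 -0.004] dist 0.002 deg 0.2
```

Nearly home with no stop contact yet. Creeping on 1 mm at a time and watching the force.

```bash
python3 -m inch '[{"slide":[0.003,0,0.0025],"angular":[0,0,0],"claw":-1},{"slide":[0.0045,0,0.004],"angular":[0,0,0],"claw":-1},{"slide":[0.006,0,0.005],"angular":[0,0,0],"claw":-1},{"slide":[0.006,0,0.005],"angular":[0,0,0],"claw":-1}]' 15; python3 c3.py -.16; python3 -m inch '[{"slide":[0.002,0,0.0015],"angular":[0,0,0],"claw":-1},{"slide":[0.003,0,0.0025],"angular":[0,0,0],"claw":-1},{"slide":[0.003,0,0.0025],"angular":[0,0,0],"claw":-1}]' 15
```

```text
time: 21.05
position: [0.5367, -0.2034, 0.0244]
tool_rot: [-1.793, -1.833, -0.652]
ft_force: [0.2, -2.4, 0.5]
grip_width: 0.006
grip_force: 1.2
[ 0.53671748 -0.20336256  0.02442397] [ 0.53673676 -0.20334576  0.02443396]
target 446 z [0.0292 0.1241]
 centre [ 0.5362 -0.1826] tilt [-0.014  0.008] lane x 0.0239 y -0.0004 rms 0.0029
waiting 241 z [0.0151 0.1005]
 centre [ 0.5348 -0.1326] tilt [ 0.005 -0.006] lane x 0.0739 y -0.0003 rms 0.001
time: 21.4
position: [0.5367, -0.2023, 0.0244]
tool_rot: [-1.792, -1.833, -0.652]
ft_force: [0.8, -1.9, -0.4]
grip_width: 0.007
grip_force: 1.1
```

```bash
for i in 1; do python3 -m inch '[{"slide":[0.003,0,0.0025],"angular":[0,0,0],"claw":-1},{"slide":[0.003,0,0.0025],"angular":[0,0,0],"claw":-1}]' 15; python3 -m inch '[{"slide":[0.003,0,0.0025],"angular":[0,0,0],"claw":-1},{"slide":[0.003,0,0.0025],"angular":[0,0,0],"claw":-1}]' 15; done; python3 c3.py -.16
```

```text
time: 21.6
position: [0.5367, -0.2014, 0.0244]
tool_rot: [-1.793, -1.833, -0.652]
ft_force: [-0.8, -2.3, 0.3]
grip_width: 0.005
grip_force: 1.3
time: 21.8
position: [0.5367, -0.2013, 0.0244]
tool_rot: [-1.794, -1.834, -0.651]
ft_force: [0.6, -4.2, -0.3]
grip_width: 0.011
grip_force: 2.3
[ 0.53670547 -0.20130965  0.02443813] [ 0.53667465 -0.20124324  0.02439711]
target 432 z [0.0297 0.1226]
 centre [ 0.5362 -0.1807] tilt [-0.016  0.011] lane x 0.0258 y -0.0004 rms 0.0028
waiting 237 z [0.0132 0.1016]
 centre [ 0.5348 -0.1307] tilt [ 0.003 -0.003] lane x 0.0758 y -0.0003 rms 0.001
```

The force doubled and travel stalled, so both cans are against the stop. I'll retract and check.

```bash
python3 -m inch '[{"slide":[-0.01,0,-0.0085],"angular":[0,0,0],"claw":-1},{"slide":[-0.04,0,-0.034],"angular":[0,0,0],"claw":-1},{"slide":[-0.1,0,-0.085],"angular":[0,0,0],"claw":-1},{"slide":[-0.18,0,-0.15],"angular":[0,0,0],"claw":-1},{"slide":[-0.26,0,-0.22],"angular":[0,0,0],"claw":-1},{"slide":[-0.34,0,-0.3],"angular":[0,0,0],"claw":-1},{"slide":[-0.34,0,-0.4],"angular":[0,0,0],"claw":-1},{"slide":[-0.34,0,-0.5],"angular":[0,0,0],"claw":-1},{"slide":[-0.34,0,-0.5],"angular":[0,0,0],"claw":-1}]' 15
python3 - <<'E'
import sys; sys.argv=["",'-.16']
exec(open("c3.py").read())
cv2.imwrite("pics/f.png",cv2.resize(im["color"][120:400,230:500,::-1],None,fx=2,fy=2))
E
```

```text
time: 22.75
position: [0.5399, -0.349, 0.0674]
tool_rot: [-1.796, -1.835, -0.652]
ft_force: [-0.7, -0.4, -1.1]
grip_width: 0.008
grip_force: 0.0
[ 0.53994482 -0.34904475  0.06740605] [ 0.54000126 -0.34719602  0.0660136 ]
target 643 z [0.0135 0.1149]
 centre [ 0.536  -0.1806] tilt [-0.01   0.006] lane x 0.0259 y -0.0003 rms 0.0023
waiting 237 z [0.0133 0.1009]
 centre [ 0.5348 -0.1307] tilt [0.003 0.   ] lane x 0.0758 y -0.0003 rms 0.0009
```

View pics/f.png

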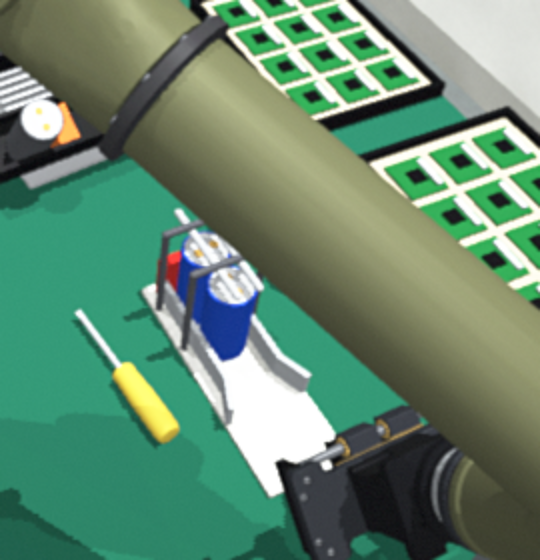

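Both blue capacitors stand upright in single file against the red stop (around (205,270) and (232,310)), and the gripper is clear. Handing in.

```bash
python3 -c "
from bench import ctrl
print(ctrl.close_job())"
```

```text
the job is handed in; nothing more can be done
None
```

I stood the blue capacitor in the lane mouth, let go of it, and pushed it in behind the waiting one; the last camera check put both upright against the red stop (lane x 0.026 and 0.076), and I handed the job in after about 23 s with no verdict returned. On the first push it tipped about 20° forward and settled back upright, so I pushed again lower down.

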